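# Seat the splined grinding rotor on the mill drive and keep it pressed home

## Robot

A 6-joint arm with a two-finger parallel gripper is mounted at the origin on the work surface. World frame = base frame: x ahead of the robot, y to its left, z up, the work surface at z = 0. Lengths are in m, angles in rad, forces in N, time in s.
With the tool pointing down it reaches from about 0.4 to 0.925 m from the base axis. Payload 12.5 kg.
Tool frame: the origin (TCP) lies on the centre line of the jaws, within the pads' length; the fingertips stand env.finger_overhang ahead of it and the grasp point (between the pads) lies 8 mm behind it (env.finger_overhang is the distance from the TCP to the fingertips, in m); z points along the fingers, x is the direction in which the jaws open and shut, and the axes are right-handed (so a half turn about z gives the same grasp; the last joint's range is limited). The gripper opens to 95 mm and grips with 3 to 60 N. Pads are 20 mm wide; open, the fingers measure 119 mm over their backs; the gripper's body (75 mm by 180 mm) begins 59 mm behind the grasp point.
Start: joints at [-1.221, 0.491, 1.559, -0, 1.092, -0.106], TCP at [0.275, -0.561, 0.226] pointing down, gripper open.
Joint ranges: [-3.1, 3.1], [-0.84, 2.19], [0.05, 2.79], [-1.13, 4.28], [0.06, 2.93], [-2.69, 2.69]. Speed limits (rad/s): [2.22, 2.22, 2.79, 3.14, 3.14, 3.14].

## Interface

Orientations are given as [roll, pitch, yaw] about the fixed x, y, z axes, in that order (R = Rz(yaw) Ry(pitch) Rx(roll)).
In Python, from workcell import env gives the robot as it stands. The module is installed in compiled form; this text tells all that it offers. Calls block until the motion is done:
- env.goto(position, orientation): joint-space move of the TCP to a pose.
- env.move_straight(position, rot=None, velocity=0.15, stop_force=None): straight line of the TCP; rot=None keeps the orientation; velocity is the mean speed in m/s. With stop_force (N) it stops when the force on the tool has changed by that much, and returns True; else False.
- env.movej(angles): joint-space move.
- env.gripper_open() and env.close_gripper(grasp_force=None): open the fingers fully, or close them until they stop; grasp_force is the grip in N (None keeps the last).
- env.sleep(seconds).
- env.ik(position, orientation): joint angles nearest the present ones, or None.
- env.read_state(): the state.
- env.capture(name): name is "scene" or "top"; returns (picture, depth): 420x560x3 uint8, red, green, blue; 420x560 float32, m along the optical axis (not along the pixel's ray), 0 where there is no reading.
- env.camera_params(name): a dict with "K" (3x3 intrinsics, pixels), "distortion" ([k1, k2, p1, p2, k3] as OpenCV has them; the pictures are not rectified), "R" (3x3) and "t" (3): a world point X has camera coordinates R X + t. Camera axes: x right, y down, z forward; pixel columns grow to the right and rows downward; lengths in m; the calibration is good to about 2 mm. A picture is of the moment at which its call begins. camera_params takes no time and is no camera call.
A pose or a line that the arm cannot do raises env.PlanningError and nothing moves.
- env.sign_off(): hands the job in, once; it reports no verdict.
The state is a dict: "t": time; "joints": joint angles; "joint_velocities": joint speeds; "joint_efforts": joint torques, N m; "eef_pos": TCP position; "eef_rot": TCP orientation; "contact_force": force on the tool from outside, world axes, zero at the start; "torque": the same for the moment, N m; "grip_width": finger opening in m.
Only numpy, scipy, OpenCV 4.12 (cv2) and the standard library are available. Lean on these libraries where they do the work, as an engineer would, in place of code of your own. Each camera call takes 0.05 s, during which the arm holds its last target.

## Task

Take the grinding rotor with the orange square head out of the wooden rack, turn it so that the cross-shaped splines of its stem mesh with the cross-shaped socket in the mill's blue drive hub, and push it down fully home against the sprung ejector pin, until its steel disc sits flush on the hub. Finish while still holding it pressed home with the gripper, because the spring lifts it again if you let go. Leave the pestles, mortars and reagent bottle where they are.

Things in the scene. Friction and masses are not known exactly. Their poses are not given: they have to be found in the camera images.
- rotor_center (a point): Centre of the rotor's orange grip head (26 x 26 mm square, 55 mm tall; this point is 27.5 mm below its top). z up along the stem; x, y square to the head's flats. Under the head is a steel disc, 52 mm wide, 6 mm thick, its underside 33.5 mm below this point, with 4 vanes 5 mm high on it at the head's corners. At the start it stands in one of the rack's holes, at any yaw, disc on the rack.
- rotor: The rotor as a whole (0.14 to 0.28 kg); origin under the foot of its stem, 59.5 mm below the head's centre, same axes. The steel stem below the disc is a cross of two keys 6 mm wide, 24 mm across, 26 mm long, foot rounded by 3 mm; the keys run along x and y, in line with the head's flats, so it fits the socket in any of four quarter turns.
- hub_mouth (a point): Centre of the socket's mouth, on the flat top of the mill's blue square hub (39 x 39 mm, top 104 mm above the bench). z up; x, y along the two crossed slots, square to the hub's sides, turning with the hub. Slots 8.5 mm wide, 27 mm end to end, 30 mm deep. With the rotor home its disc lies on the hub: the head's centre is 33.5 mm above this point, the stem 26 mm deep.
- hub (a joint): Angle in rad of the drive hub about its upright axis, relative to the mill (counter-clockwise from above); starts at any angle and turns only against stiff friction (about 0.15 N m).
- ejector (a joint): Travel in m of the brass ejector pin (diameter 11 mm) in the middle of the socket: 0 when up (its top 16 mm below the hub's mouth), 0.010 when the rotor is fully home, stop at 0.012. Its spring pushes up with about 4 N at the start of the travel and 8 N when home, so the rotor alone rests about 10 mm too high.
- mill: White mill drive base, 170 x 150 x 68 mm, fixed to the bench; origin under its centre, the hub stands upright on the middle of its top.
- rack: Pale wooden rack, fixed, 75 x 250 x 45 mm, origin under its centre; three upright through holes of 31 mm diameter in a row along its y, at -80, 0 and 80 mm. The two holes without the rotor hold pestles.
- pestle1: Cream ceramic pestle standing in a rack hole, 100 mm tall, handle 14 to 18 mm diameter; origin under its foot. Leave alone.
- pestle2: White ceramic pestle, same size, standing in a rack hole; origin under its foot. Leave alone.
- mortar1: White ceramic mortar bowl, 76 mm wide, 36 mm tall, upright on the paper sheet; origin under its foot. Leave alone.
- mortar2: Grey-green mortar turned upside down on the paper, 80 mm wide, 46 mm tall; origin under its centre. Leave alone.
- mortar3: Cream mortar turned upside down on the paper, 80 mm wide, 46 mm tall; origin under its centre. Leave alone.
- reagent: Reagent bottle with orange cap, 52 mm diameter, 110 mm tall; origin under its centre. Leave alone.
Not all that is in view belongs to the job. Leave any green look-alike of the mill alone.

How it is judged:
On the way, in this order (a step that is already met when the one before it is completed fails the run):
1. the rotor is lifted clear of the rack, off everything but the gripper (height (world z) of rotor above 0.055 m and contact force between rotor and rack below 0.1 N and contact force between rotor and the fingers above 0.3 N), for 0.2 s.
2. the splines have meshed: the stem is in the socket by 8 mm or more, in line with the slots (z of rotor_center in the frame of hub_mouth below 0.0515 m and horizontal distance between rotor_center and hub_mouth below 0.006 m and (angle between the x axis of rotor_center and the x axis of hub_mouth, either way round below 0.15 rad or angle between the x axis of rotor_center and the y axis of hub_mouth, either way round below 0.15 rad)), for 0.1 s.
At the end, for the whole second after the job is handed in: For the last second the gripper holds the rotor still (over 1.5 N on it): disc within 2 mm of the hub top, centred within 5 mm, upright within 0.08 rad, splines in line within 0.15 rad, ejector pin down at least 8 mm (z of rotor_center in the frame of hub_mouth below 0.0355 m and horizontal distance between rotor_center and hub_mouth below 0.005 m and angle between rotor_center's own z axis and vertical below 0.08 rad and (angle between the x axis of rotor_center and the x axis of hub_mouth, either way round below 0.15 rad or angle between the x axis of rotor_center and the y axis of hub_mouth, either way round below 0.15 rad) and value of joint ejector above 0.008 m and contact force between rotor and the fingers above 1.5 N and linear speed of rotor below 0.01 m/s); the arm keeps its last pose, push and grip.
It fails at once if a pestle, mortar or the reagent bottle is moved by more than 30 mm (distance of any of pestle1, pestle2, mortar1, mortar2, mortar3, reagent from where it was at the start of the episode above 0.03 m).
It fails at once if a pestle or the reagent bottle is tipped over (angle between any of pestle1, pestle2, reagent's own z axis and vertical above 0.5 rad).
It also fails if it takes over 42 s, if anything falls off the work surface, if the arm or the gripper's body presses on something with over 40 N, if the wrist force passes 120 N, or if a joint passes its speed limit or range.

## Working session

There is one attempt and no reset: what is moved stays moved. The work goes in short steps, each a Python script; the robot and the scene stay as the last script left them, time stands still between calls to the robot, and variables do not carry over. Pictures are saved under pics/ and viewed, and the job is handed in when it is done.

```bash
mkdir -p pics; python3 - <<'E'
from workcell import env
import cv2,numpy as np,pickle
d={}
for n in("scene","top"):
    p,z=env.capture(n); c=env.camera_params(n); d[n]=(p,z,c)
    cv2.imwrite(f"pics/{n}0.png",p[:,:,::-1]); print(n,c)
pickle.dump(d,open("d0.pkl","wb"))
s=env.read_state();print(s,env.finger_overhang)
E
```

```text
scene {'K': array([[380.9324477 ,   0.        , 279.62684939],
       [  0.        , 380.9324477 , 205.52217129],
       [  0.        ,   0.        ,   1.        ]]), 'distortion': array([-0.09722794,  0.        ,  0.        ,  0.        ,  0.        ]), 'R': array([[-0.66633566,  0.7453912 , -0.01971676],
       [ 0.53998782,  0.46414482, -0.7021273 ],
       [-0.51420808, -0.47849926, -0.71177841]]), 't': array([ 0.34316121, -0.19292385,  1.15777872])}
top {'K': array([[535.67663778,   0.        , 279.46032793],
       [  0.        , 535.67663778, 211.68858336],
       [  0.        ,   0.        ,   1.        ]]), 'distortion': array([-0.1291977,  0.       ,  0.       ,  0.       ,  0.       ]), 'R': array([[ 0.0260626 , -0.99959078,  0.01179004],
       [-0.99867064, -0.02655966, -0.04417627],
       [ 0.04447133, -0.01062302, -0.99895418]]), 't': array([-0.04591658,  0.48598383,  1.63313038])}
{'t': 0.1, 'joints': array([-1.22060938e+00,  4.91469083e-01,  1.55938583e+00, -2.02730210e-05,
        1.09168572e+00, -1.05629329e-01]), 'joint_velocities': array([-0.00215781, -0.00157816, -0.00107655, -0.00071329, -0.00241438,
       -0.0008004 ]), 'joint_efforts': array([ 1.84133605e-03, -6.13623047e+01, -2.58606774e+01,  6.93500089e-02,
        4.69872518e-02, -5.67614836e-05]), 'eef_pos': array([ 0.27505274, -0.56099975,  0.22513986]), 'eef_rot': array([-3.14151059e+00,  9.44595784e-04, -1.11497066e+00]), 'contact_force': array([-1.14341467,  0.53597515,  0.16113323]), 'torque': array([-0.00969915, -0.00349967,  0.04317065]), 'grip_width': 0.09513637616333967} 0.011
```

View pics/scene0.png

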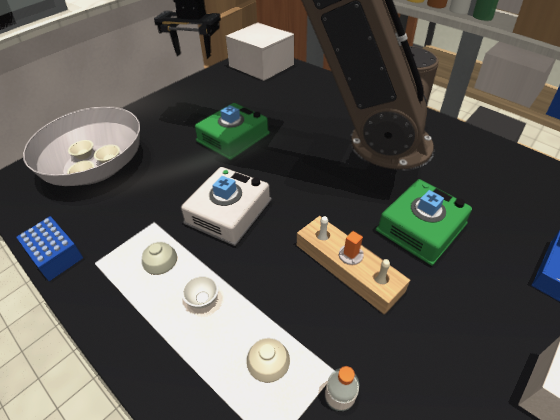

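View pics/top0.png

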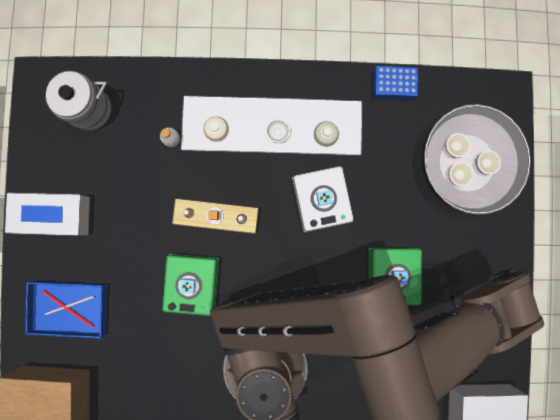

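The scene view shows the white mill at about (227,200), with the rack and the rotor's orange head at (353,245). The top view shows the hub at (324,198) and the rotor at (214,215), in the middle hole between two pestles. I'll zoom in on both.

```bash
python3 - <<'E'
import cv2,numpy as np,pickle
d=pickle.load(open("d0.pkl","rb"))
t=d["top"][0][:,:,::-1]; s=d["scene"][0][:,:,::-1]
a=lambda im,u,v,w=24,f=14:cv2.resize(im[v-w:v+w,u-w:u+w],(390,390),interpolation=cv2.INTER_CUBIC)
cv2.imwrite("pics/z0.png",np.hstack([a(t,214,215),a(t,324,198)]))
cv2.imwrite("pics/z1.png",np.hstack([a(s,353,248),a(s,226,188)]))
E
```

```text
(no output)
```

View pics/z0.png

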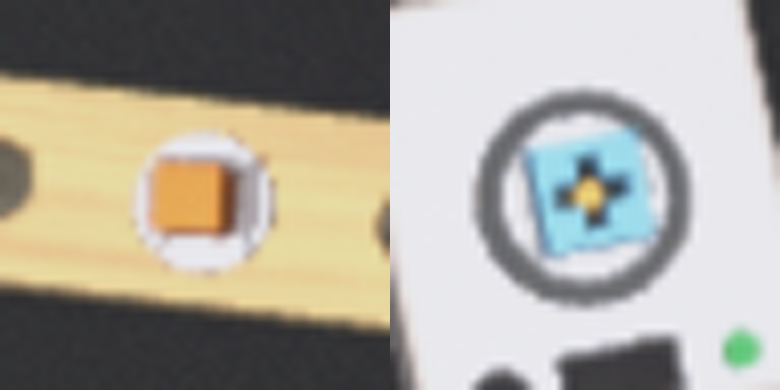

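View pics/z1.png

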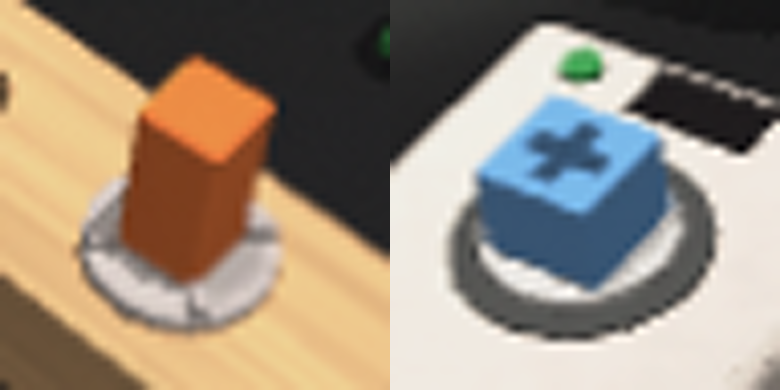

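```bash
cat > h.py <<'E'
import cv2,numpy as np
def rays(px,c,z):
    u=cv2.undistortPointsIter(np.asarray(px,float).reshape(-1,1,2),c["K"],c["distortion"],None,None,(3,50,1e-10)).reshape(-1,2)
    d=np.c_[u,np.ones(len(u))]@c["R"]; o=-c["R"].T@c["t"]
    return o+d*((z-o[2])/d[:,2])[:,None]
def proj(X,c):
    return cv2.projectPoints(np.asarray(X,float).reshape(-1,1,3),cv2.Rodrigues(c["R"])[0],c["t"],c["K"],c["distortion"])[0].reshape(-1,2)
def face(p,c,u,v,w,z,test,f=8,hole=True):
    """mask on upsampled crop -> contour nearest the middle -> plane z -> centre, minAreaRect, square phase"""
    cr=p[v-w:v+w,u-w:u+w]; up=cv2.resize(cr,None,fx=f,fy=f,interpolation=cv2.INTER_CUBIC)
    m=test(up.astype(int)).astype(np.uint8)
    cs,_=cv2.findContours(m,cv2.RETR_EXTERNAL,cv2.CHAIN_APPROX_NONE)
    k=max(cs,key=cv2.contourArea)
    px=(k.reshape(-1,2)+.5)/f-.5+[u-w,v-w]
    P=rays(px,c,z)[:,:2]
    o=P.mean(0); mm=((P-o)*1e5).astype(np.float32)
    H=cv2.convexHull(mm)
    M=cv2.moments(mm.reshape(-1,1,2)); cen=o+np.array([M["m10"],M["m01"]])/M["m00"]/1e5
    r=cv2.minAreaRect(H)
    fill=np.zeros((2400,2400),np.uint8); cv2.fillPoly(fill,[np.round((P-cen)*4e4/2+1200).astype(int)],1)
    yy,xx=np.nonzero(fill); zc=(xx-xx.mean())+1j*(yy-yy.mean())
    ang=(np.angle(-(zc**4).sum())/4)
    vis=up.copy(); cv2.drawContours(vis,[k],-1,(255,0,0),1)
    q=cv2.minAreaRect(H); 
    return cen,np.degrees(ang),o+np.array(r[0])/1e5,r[2]%90,np.array(r[1])/1e2,np.sqrt(abs(M["m00"]))/1e2,vis[:,:,::-1]
E
python3 - <<'E'
import cv2,numpy as np,pickle
from h import *
d=pickle.load(open("d0.pkl","rb"))
t,s=d["top"],d["scene"]
print(t[0][215,213],t[0][214,222-5],s[0][240,353],s[0][250,350],t[0][202,320],t[0][192,327],s[0][185,218],s[0][196,222])
for n,D in d.items():
    for nm,(u,v) in {"rot":{"top":(214,215),"scene":(354,240)}[n],"hub":{"top":(324,198),"scene":(226,186)}[n]}.items():
        patch=D[0][v-4:v+5,u-4:u+5]; print(n,nm,patch[::2,::2].tolist())
E
```

```text
[230 172  89] [142  87  44] [236 141  69] [124  61  29] [158 220 235] [157 220 236] [112 171 223] [ 56  84 113]
scene rot [[[236, 141, 69], [236, 140, 69], [236, 141, 69], [236, 140, 68], [236, 141, 68]], [[237, 140, 69], [237, 142, 70], [237, 141, 69], [236, 140, 69], [236, 141, 69]], [[224, 115, 59], [236, 138, 68], [237, 142, 69], [237, 142, 69], [235, 131, 66]], [[123, 62, 29], [160, 80, 40], [232, 127, 64], [235, 133, 66], [144, 72, 35]], [[124, 62, 30], [125, 61, 30], [126, 63, 31], [135, 68, 33], [138, 69, 33]]]
scene hub [[[56, 84, 113], [54, 84, 113], [68, 104, 139], [120, 181, 231], [122, 186, 234]], [[55, 83, 113], [71, 108, 146], [53, 80, 109], [82, 124, 165], [123, 186, 234]], [[112, 170, 222], [123, 186, 234], [121, 184, 233], [122, 185, 234], [63, 96, 129]], [[119, 180, 230], [122, 186, 234], [123, 186, 234], [64, 97, 130], [55, 86, 116]], [[56, 85, 114], [61, 93, 125], [63, 96, 130], [56, 85, 116], [56, 86, 116]]]
top rot [[[222, 163, 102], [223, 165, 107], [220, 158, 104], [216, 152, 104], [155, 141, 139]], [[229, 168, 86], [229, 168, 85], [230, 170, 87], [226, 158, 81], [112, 71, 54]], [[230, 169, 86], [229, 169, 86], [230, 170, 87], [225, 156, 80], [109, 70, 54]], [[230, 170, 87], [230, 171, 86], [230, 173, 89], [225, 154, 78], [112, 76, 63]], [[194, 146, 115], [184, 132, 101], [192, 135, 101], [181, 121, 86], [146, 123, 116]]]
top hub [[[158, 220, 236], [141, 201, 223], [58, 72, 88], [147, 211, 229], [152, 216, 233]], [[135, 193, 218], [127, 163, 180], [202, 172, 104], [93, 105, 114], [75, 104, 126]], [[101, 136, 153], [142, 128, 93], [228, 203, 117], [132, 134, 123], [120, 169, 191]], [[148, 209, 227], [149, 209, 226], [110, 111, 104], [91, 125, 149], [159, 221, 236]], [[158, 220, 235], [160, 222, 236], [128, 178, 202], [145, 205, 225], [155, 218, 234]]]
```

```bash
cat >> h.py <<'E'
T={("rot","top"):lambda a:(a[...,0]>180)&(a[...,0]-a[...,2]>80),
("rot","scene"):lambda a:(a[...,0]>183)&(a[...,0]-a[...,2]>130),
("hub","top"):lambda a:(a[...,1]>150)&(a[...,2]-a[...,0]>42),
("hub","scene"):lambda a:(a[...,1]>130)&(a[...,2]-a[...,0]>60)}
E
python3 - <<'E'
import pickle
from h import *
d=pickle.load(open("d0.pkl","rb")); V=[]
for n,D in d.items():
    for nm,(u,v),z in (("rot",{"top":(214,215),"scene":(354,241)}[n],.106),("hub",{"top":(324,198),"scene":(226,184)}[n],.104)):
        r=face(D[0],D[2],u,v,16,z,T[nm,n]); V.append(r[-1])
        print(n,nm,"cen",r[0].round(4),"ang4 %.1f"%r[1],"rect",r[2].round(4),"%.1f"%r[3],r[4].round(1),"side",round(r[5],1))
cv2.imwrite("pics/m0.png",cv2.resize(np.vstack([np.hstack(V[:2]),np.hstack(V[2:])]),(560,560)))
E
```

```text
scene rot cen [0.4716 0.1642] ang4 -1.0 rect [0.4715 0.164 ] 88.6 [25.1 25.3] side 24.4
scene hub cen [ 0.53   -0.1596] ang4 12.4 rect [ 0.5299 -0.1591] 12.7 [39.7 39.8] side 38.2
top rot cen [0.4686 0.1614] ang4 -0.6 rect [0.4685 0.1616] 89.8 [24.1 24.6] side 23.6
top hub cen [ 0.5282 -0.1612] ang4 12.7 rect [ 0.5283 -0.1609] 12.3 [40.5 41.6] side 39.4
```

View pics/m0.png

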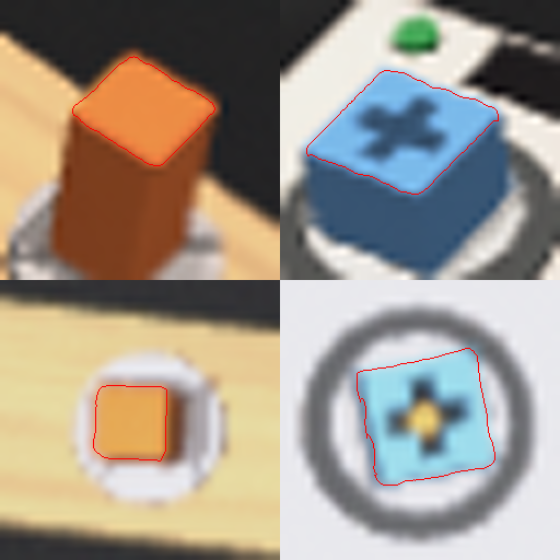

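Contours fit the faces well. The sizes agree (head about 24.5 mm, hub about 39.5 mm), and both cameras give the same rotor-to-hub offset to about 1 mm. Before approaching I'll check where the pestles are and which wrist yaws the IK allows.

```bash
python3 - <<'E'
import pickle
from h import *
from workcell import env
d=pickle.load(open("d0.pkl","rb"))
t=d["top"][0][:,:,::-1]
cv2.imwrite("pics/z2.png",cv2.resize(t[190:240,165:265],(800,400),interpolation=cv2.INTER_CUBIC))
for y in (-.8,179.2,89.2,-90.8):
    q=env.ik([.470,.163,.0725],[np.pi,0,np.radians(y)]); print(y,None if q is None else q.round(2))
for y in (12.5,-167.5,102.5,-77.5):
    q=env.ik([.529,-.160,.131],[np.pi,0,np.radians(y)]); print(y,None if q is None else q.round(2))
E
```

```text
-0.8 [ 0.2   0.54  2.02 -0.    0.59  0.21]
179.2 None
89.2 [ 0.2   0.54  2.02 -0.    0.59 -1.36]
-90.8 [ 0.2   0.54  2.02 -0.    0.59  1.79]
12.5 [-0.41  0.51  1.84 -0.    0.8  -0.63]
-167.5 [-0.41  0.51  1.84  0.    0.8   2.51]
102.5 [-0.41  0.51  1.84  0.    0.8  -2.2 ]
-77.5 [-0.41  0.51  1.84 -0.    0.8   0.94]
```

View pics/z2.png

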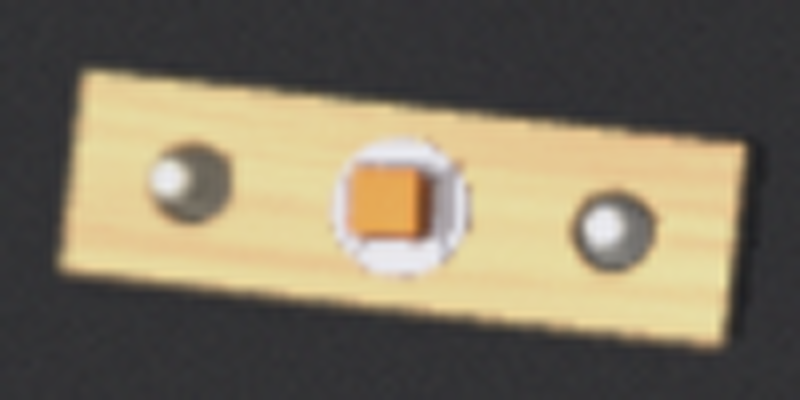

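The zoom shows the pestle tips at roughly ±80 mm either side of the rotor, along y. Opening the jaws along world x keeps clear of both. I'll grip once to centre the rotor, release, lift, and photograph it again to remove the camera bias.

```bash
python3 - <<'E'
from h import *
from workcell import env
import pickle
R=[np.pi,0,np.radians(-.8)]
env.goto([.470,.163,.20],R)
print(env.move_straight([.470,.163,.0725],velocity=.12,stop_force=8))
s=env.read_state();print(s["t"],s["eef_pos"].round(4),s["contact_force"].round(2))
env.close_gripper(20); s=env.read_state();print(s["t"],s["grip_width"],s["eef_pos"].round(4),s["eef_rot"].round(3),s["contact_force"].round(2))
env.gripper_open()
env.move_straight([.470,.163,.25],velocity=.25)
d={}
for n in("scene","top"):
    p,z=env.capture(n); d[n]=(p,z,env.camera_params(n)); cv2.imwrite(f"pics/{n}1.png",p[:,:,::-1])
pickle.dump(d,open("d1.pkl","wb"));print(env.read_state()["t"])
cv2.imwrite("pics/j1.png",cv2.resize(np.hstack([d["scene"][0],d["top"][0]])[:,:,::-1],(800,300)))
E
```

```text
False
3.9583 [0.4703 0.163  0.073 ] [ 0.53  0.37 -0.83]
5.0417 0.02599697623617878 [0.4699 0.163  0.0725] [ 3.142  0.    -0.014] [-0.1  -0.27  0.21]
7.2083
```

View pics/j1.png

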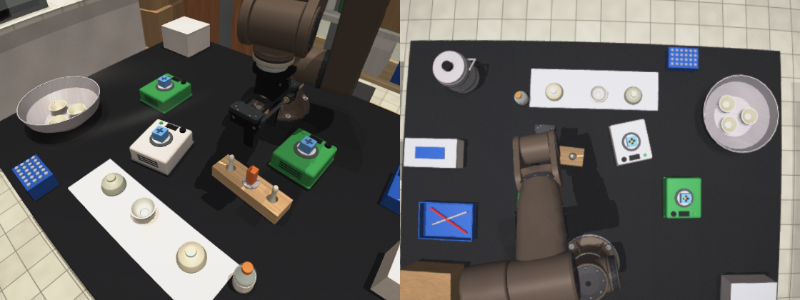

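The grip width was 26.0 mm, which matches the head. The scene view still shows the rotor, now in the arm's shadow, at roughly (353,245). The top view of it is blocked by the arm.

```bash
python3 - <<'E'
import pickle
from h import *
d=pickle.load(open("d1.pkl","rb"));D=d["scene"]
print(D[0][232:252:3,346:362:3].tolist())
cv2.imwrite("pics/z3.png",cv2.resize(D[0][215:275,320:390,::-1],(700,600),interpolation=cv2.INTER_CUBIC))
for n,(u,v) in (("scene",(226,184)),("top",(324,198))):
    r=face(d[n][0],d[n][2],u,v,16,.104,T["hub",n]);print(n,r[0].round(4),r[1:4],r[4])
E
```

```text
[[[22, 22, 23], [38, 35, 35], [132, 66, 33], [158, 83, 44], [35, 35, 36], [36, 35, 36]], [[155, 123, 87], [152, 78, 38], [135, 68, 34], [226, 117, 60], [226, 117, 59], [93, 53, 37]], [[136, 68, 33], [133, 66, 32], [226, 117, 60], [227, 116, 60], [227, 117, 60], [195, 99, 50]], [[125, 62, 30], [121, 61, 28], [206, 103, 52], [230, 121, 62], [205, 102, 52], [115, 60, 34]], [[120, 60, 29], [121, 61, 29], [121, 61, 29], [133, 67, 33], [138, 69, 34], [74, 55, 42]], [[120, 59, 28], [121, 61, 29], [121, 61, 30], [138, 68, 34], [136, 68, 33], [206, 162, 114]], [[119, 59, 28], [122, 62, 30], [121, 60, 29], [136, 68, 33], [135, 68, 33], [183, 167, 157]]]
scene [ 0.53   -0.1597] (np.float64(12.40140755476699), array([ 0.52996412, -0.1590838 ]), 12.532990455627441) [39.80675781 39.72133789]
top [ 0.5282 -0.1611] (np.float64(12.598278271198913), array([ 0.52820652, -0.16098181]), 12.566479682922363) [40.4564502  41.62566406]
```

View pics/z3.png

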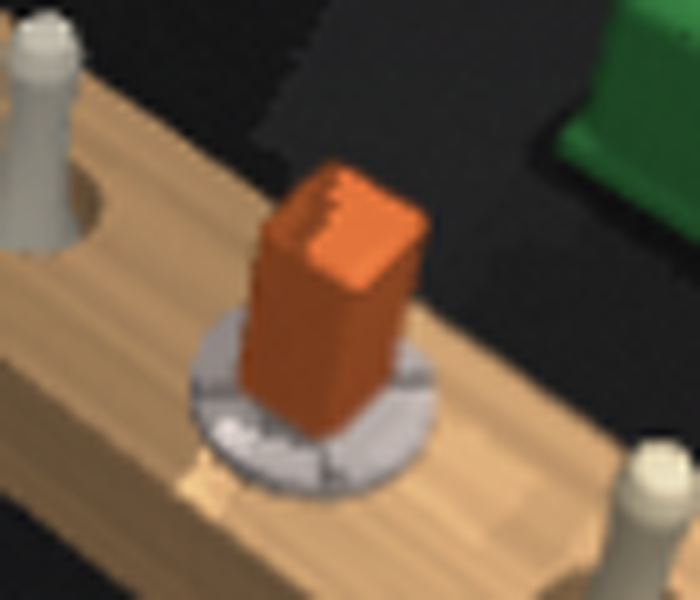

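```bash
python3 - <<'E'
import pickle
from h import *
for f in("d0","d1"):
    D=pickle.load(open(f+".pkl","rb"))["scene"]
    up=cv2.resize(D[0][215:275,320:390],None,fx=8,fy=8,interpolation=cv2.INTER_CUBIC).astype(int)
    m=((up[...,0]>75)&(up[...,1]<.67*up[...,0])).astype(np.uint8)
    cs,_=cv2.findContours(m,0,2);k=max(cs,key=cv2.contourArea)
    M=cv2.moments(k);b=cv2.boundingRect(k)
    print(f,M["m10"]/M["m00"]/8+320,M["m01"]/M["m00"]/8+215,M["m00"]/64,[b[0]/8+320,b[1]/8+215,b[2]/8,b[3]/8])
c=D[2];X=np.array([.47,.163,.106]);J=np.array([(proj(X+e,c)-proj(X,c))[0] for e in np.eye(3)[:2]*.001]);print(J)
E
```

```text
d0 353.0255046327536 244.57752787996196 358.9140625 [343.875, 230.625, 19.375, 28.0]
d1 352.92968221040957 244.63280428425313 361.546875 [343.875, 231.125, 19.125, 27.625]
[[-0.28027068  0.29005359]
 [ 0.41361004  0.24870684]]
```

The rotor moved less than 0.3 mm when gripped, so averaging the two cameras is right and the hub is at about (0.5288, -0.1602), yaw 12.5°. Now I'll grip firmly, lift, and hover over the hub.

```bash
python3 - <<'E'
from h import *
from workcell import env
import pickle
env.move_straight([.470,.163,.0725],velocity=.2,stop_force=10)
env.close_gripper(40); s=env.read_state();print(s["t"],s["grip_width"],s["eef_pos"].round(4))
env.move_straight([.470,.163,.21],velocity=.12)
s=env.read_state();print(s["t"],s["grip_width"],s["contact_force"].round(2))
H=[.5288,-.1602];R=[np.pi,0,np.radians(12.5)]
env.goto(H+[.21],R); env.move_straight(H+[.172],velocity=.1)
env.sleep(.2)
s=env.read_state();print(s["t"],s["grip_width"],s["eef_pos"].round(4),s["eef_rot"].round(4),s["contact_force"].round(2))
d={}
for n in("scene","top"):
    p,z=env.capture(n); d[n]=(p,z,env.camera_params(n)); cv2.imwrite(f"pics/{n}2.png",p[:,:,::-1])
pickle.dump(d,open("d2.pkl","wb"))
cv2.imwrite("pics/z4.png",cv2.resize(d["scene"][0][135:225,175:295,::-1],(800,600),interpolation=cv2.INTER_CUBIC))
E
```

```text
9.325 0.02599958540718796 [0.47   0.163  0.0725]
10.625 0.025897142057440686 [-0.27  0.44 -2.25]
12.6 0.025836256714109447 [ 0.529  -0.1602  0.1726] [ 3.141e+00 -9.000e-04  2.183e-01] [ 0.59  0.05 -2.25]
```

View pics/z4.png

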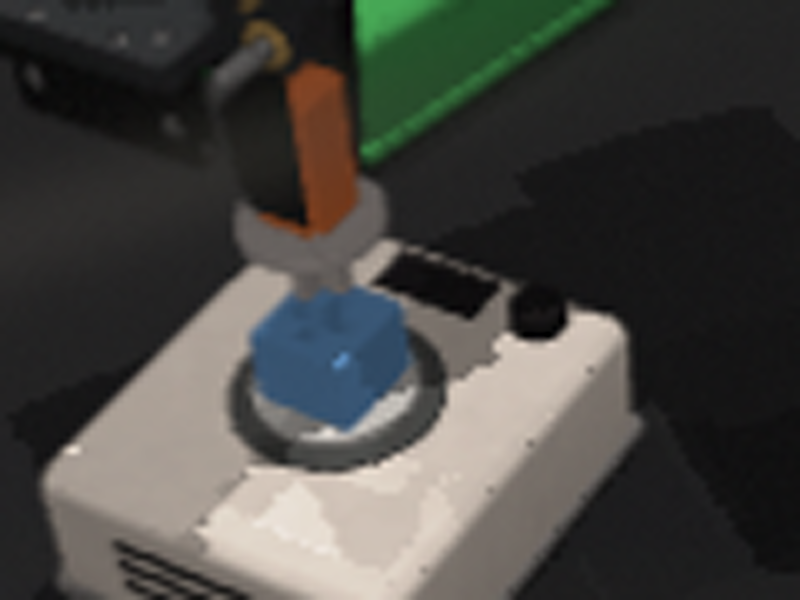

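The scene crop shows the rotor held upright at about (220,167) over the hub, with the stem foot above the slots. The wrist carries 2.25 N, which fits the rotor's mass. I'll insert it with a force guard.

```bash
python3 - <<'E'
from h import *
from workcell import env
H=[.5288,-.1602]
r=env.move_straight(H+[.146],velocity=.03,stop_force=6)
s=env.read_state();print(r,s["t"],s["grip_width"],s["eef_pos"].round(4),s["eef_rot"].round(4),s["contact_force"].round(2),s["torque"].round(3))
E
```

```text
False 13.7167 0.02624625700425582 [ 0.5288 -0.1602  0.1461] [ 3.1415e+00 -1.0000e-04  2.1820e-01] [-0.11 -0.28 -2.45] [-0.042 -0.074  0.02 ]
```

It went in 11 mm with no contact force, so the splines are meshed. Next I'll press it home against the spring.

```bash
python3 - <<'E'
from h import *
from workcell import env
import pickle
H=[.5288,-.1602]
for z in (.139,.1335,.1295):
    r=env.move_straight(H+[z],velocity=.02,stop_force=18)
    s=env.read_state();print(r,s["t"],s["eef_pos"].round(4),s["contact_force"].round(2),s["torque"].round(3))
    if r: break
env.sleep(.5)
s=env.read_state();print(s["t"],s["grip_width"],s["eef_pos"].round(4),s["eef_rot"].round(4),s["contact_force"].round(2),s["torque"].round(3))
p,z=env.capture("scene"); c=env.camera_params("scene"); pickle.dump((p,z,c),open("d3.pkl","wb"))
cv2.imwrite("pics/z5.png",cv2.resize(p[135:225,175:295,::-1],(800,600),interpolation=cv2.INTER_CUBIC))
E
```

```text
False 14.2167 [ 0.529  -0.1603  0.1392] [-0.65 -1.14  3.01] [-0.045 -0.122 -0.005]
False 14.6417 [ 0.529  -0.1603  0.1336] [0.44 0.52 4.65] [-0.032 -0.255  0.028]
True 14.875 [ 0.529  -0.1604  0.1313] [-1.63  0.59  6.11] [ 0.013  0.15  -0.018]
15.375 0.02585810530800205 [ 0.529  -0.1603  0.1313] [ 3.1409e+00 -7.0000e-04  2.1840e-01] [-2.01 -0.09  7.11] [0.06  0.189 0.013]
```

View pics/z5.png

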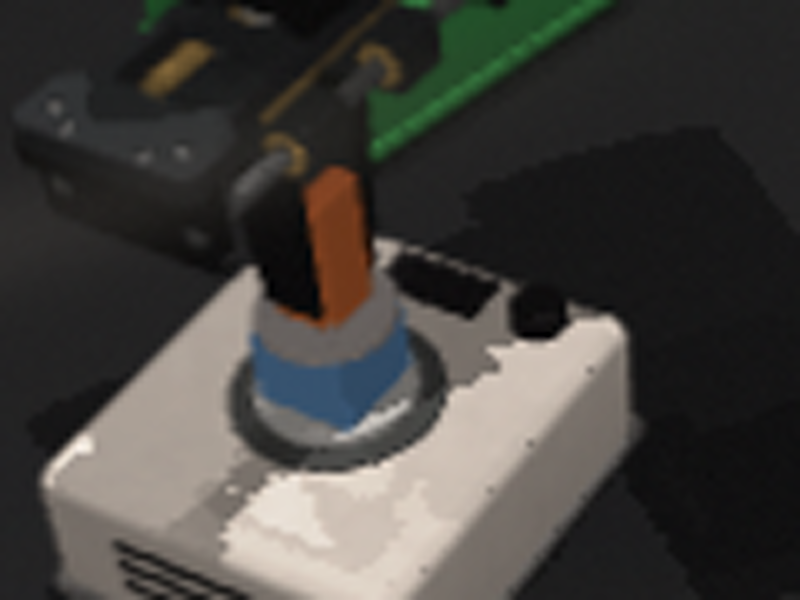

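The image shows the disc sitting on the hub at about (222,183) with no gap. The TCP is at 0.1313 against a predicted home of 0.1315. The steady push is only just above the spring force, so I'll press slightly more. A stiff response will confirm the disc is bottomed on the hub.

```bash
python3 - <<'E'
from h import *
from workcell import env
import pickle
r=env.move_straight([.529,-.1603,.1303],velocity=.01,stop_force=8)
env.sleep(.6)
for i in range(3):
    env.sleep(.2); s=env.read_state();print(r,s["t"],s["grip_width"],s["eef_pos"].round(4),s["eef_rot"].round(4),s["contact_force"].round(2),s["torque"].round(3))
p,z=env.capture("scene"); c=env.camera_params("scene"); p2,_=env.capture("top")
cv2.imwrite("pics/z6.png",cv2.resize(p[150:210,190:260,::-1],(700,600),interpolation=cv2.INTER_CUBIC))
# disc check: predicted outline pts of disc rim (top at .110) w/ scene bias
for e in ([0,0,.104],[.026*.745,-.026*-.667,.107],[-.026*.745,.026*-.667,.107]):
    print(proj(np.array([.5300,-.1597,0])+e,c).round(1))
cv2.imwrite("pics/top3.png",p2[:,:,::-1])
E
```

```text
False 16.475 0.02562635285166634 [ 0.529  -0.1604  0.1313] [ 3.1403e+00 -1.5000e-03  2.1840e-01] [-2.68  0.42 14.33] [ 0.197  0.604 -0.01 ]
False 16.675 0.025728448407377834 [ 0.529  -0.1604  0.1313] [ 3.1403e+00 -1.4000e-03  2.1840e-01] [-3.41  0.57 15.41] [ 0.132  0.654 -0.048]
False 16.875 0.02594640712518237 [ 0.529  -0.1604  0.1313] [ 3.1402e+00 -1.5000e-03  2.1840e-01] [-2.09 -0.66 14.24] [ 0.17   0.616 -0.004]
[[223.5 182.5]]
[[222.2 189.1]]
[[224.5 174.2]]
```

View pics/z6.png

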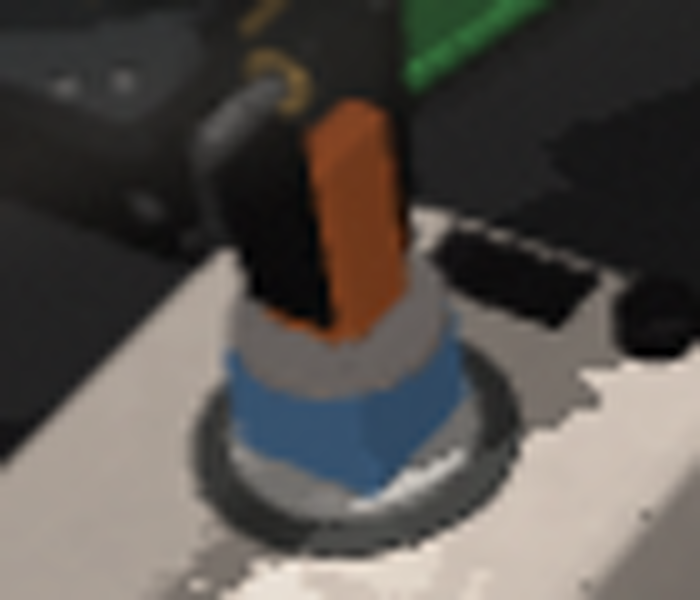

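View pics/top3.png

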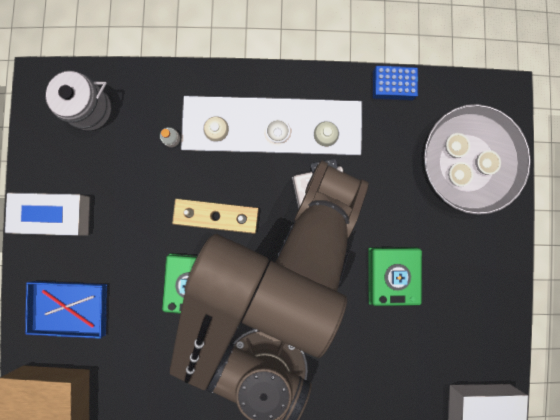

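The response is stiff: the commanded 1 mm gave no travel and 7 N more push, so the disc is bottomed on the hub. In the close crop the disc centre is at column 224, against a predicted 223.5. In the top view, the rotor's hole is empty and the pestles, mortars and bottle are where they were. I'm handing it in.

```bash
python3 - <<'E'
from workcell import env
s=env.read_state();print(s["t"],s["eef_pos"].round(4),s["contact_force"].round(1))
env.sign_off()
E
```

```text
16.975 [ 0.529  -0.1603  0.1313] [-3.2  0.3 14.5]
the job is handed in; nothing more can be done
```

I took the rotor out of the rack, turned it about 13° to match the hub and pressed it home. I handed the job in at 17.0 s, still gripping at 40 N and pushing down; sign-off gives no verdict.

- **Meshing:** the stem went 11 mm into the socket with no contact force.
- **Seating:** the gripper stopped at z = 0.1313 m, against a predicted home of 0.1315 m. A further 1 mm command gave no travel and about 7 N more force. The total push is about 17 N, against the spring's 8 N.
- **Final pictures:** the disc sits on the hub with no visible gap and is centred to within about 1 pixel (2–3 mm). The pestles, mortars and bottle look unmoved. Ejector travel can't be read directly, so it is inferred from the seating.
- **Disagreement:** the two cameras differed by 2–3 mm in absolute position. I averaged them and corrected the result using the position where the jaws centred the rotor. No check failed.

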